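Assemble a spotlight: load the housing, find the bezel's keyways and hold it home

ROBOT

A 6-joint arm with a two-finger parallel gripper is mounted at the origin on the work surface. World frame = base frame: x ahead of the robot, y to its left, z up, the work surface at z = 0. Lengths are in m, angles in rad, forces in N, time in s.
With the tool pointing down it reaches from about 0.25 to 0.775 m from the base axis. Payload 4 kg.
Tool frame: the origin (TCP) lies between the finger pads; the fingertips stand 14 mm ahead of it and the grasp point (between the pads) lies 5 mm behind it; z points along the fingers, y is the direction in which the jaws open and shut (so a half turn about z gives the same grasp; the last joint's range is limited). The gripper opens to 94 mm and grips with 3 to 60 N. Pads are 16 mm wide; open, the fingers measure 119 mm over their backs; the gripper's body (75 mm by 177 mm) begins 78 mm behind the grasp point.
Start: joints at [1.046, 0.087, 1.371, -0, 1.684, -0.103], TCP at [0.225, 0.502, 0.22] pointing down, gripper open.
Joint ranges: [-3.1, 3.1], [-0.76, 2.03], [0.27, 2.55], [-1.08, 4.22], [0.17, 2.65], [-2.57, 2.57]. Speed limits (rad/s): [2.79, 2.79, 3.14, 3.14, 3.14, 3.14].

INTERFACE

Orientations are given as [roll, pitch, yaw] about the fixed x, y, z axes, in that order (R = Rz(yaw) Ry(pitch) Rx(roll)).
In Python, from bench import robot, cams, spotter gives the robot as it stands.
- The arm moves only by the shell command python3 -m inch 'ROWS'. ROWS is JSON, a list of rows, each an object of numbers: "grip": the opening, from 0 (shut) to 1 (fully open); "dx", "dy", "dz": the shift along the tool's x, y, z in units of 25 mm (1.0 is 25 mm); "rx", "ry", "rz": the turn, a rotation vector about the tool's x, y, z in units of 5 degrees (1.0 is 5 degrees). A call has 1 to 12 rows; each row shifts and turns the pose as measured when the row begins, along the tool's axes as they then stand; what a row does not reach is not made up. A row lasts 1/8 s, in which the tool goes at most 62.5 mm and 10.7 degrees, less where a joint would pass 70% of its speed; a pose out of reach is approached as far as the arm can. A call is refused whole if a number of a shift passes 1 or a number of a turn 1, either way. A call with a gripper value outside its range is refused whole. The fingers move at their own pace and stop on an object; the grip force is fixed at half the most. Time passes only in rows, so rows that do not move let the fingers close. It gives the time, the measured TCP pose, the force and the opening at its end, in the units of the state.
- robot.get_obs(): the state, without advancing time (a new reading comes with each control period).
- cams.snapshot(name): name is "scene" or "top" or "wrist"; returns a dict with "frame" (420x560x3 uint8, red, green, blue), "intrinsics" (3x3 intrinsics, pixels), "k1" (the pictures are not rectified: a ray, as slopes to the right and down, at radius r is drawn at 1 + k1 r^2 times it, then the intrinsics apply), "eye" and "orientation" of the camera in the world. Camera axes: x right, y up, looking along -z (the intrinsics and any distortion apply to the point x, -y, -z); pixel columns grow to the right and rows downward; lengths in m; the calibration is good to about 2 mm. A picture is of the moment at which its call begins. There is no depth.
- robot.close_job(): hands the job in, once; it reports no verdict.
Trained networks look in a picture, given as the dict that the camera call returned (one of the last four; its "shot" number tells which), for a name from the list of things; names that differ only in an ending like _2 or _b are one class to them, and where a whole thing is asked for, a point or a joint stands for the part that bears it (a point fixed in the world has none). Each returns a list of dicts, best first, with "score" (0 to 1); they miss things now and then, are a little off and sometimes report something else, mostly with a low value. They report only what shows in the picture. A call takes as long as a camera call. They do not tell look-alikes from the thing itself.
- spotter.regions_of(picture, query): "pixels" (420x560 bool, what is visible of it) and "extent" ([left, top, right, bottom] in pixels, round what is visible of it).
- spotter.place_of(picture, query): "pixel" ([column, row] in pixels: a listed point, or the origin of a listed thing).
The state is a dict: "time": time; "joint_positions": joint angles; "qvel": joint speeds; "joint_torque": joint torques, N m; "tool_pos": TCP position; "ee_rot": TCP orientation; "wrist_force": force on the tool from outside, world axes, zero at the start; "wrist_torque": the same for the moment, N m; "width": finger opening in m.
Only numpy, scipy, OpenCV 4.12 (cv2) and the standard library are available. Lean on these libraries where they do the work, as an engineer would, in place of code of your own. Each camera call takes 0.05 s, during which the arm holds its last target.

TASK

Assemble the spotlight in the jig: drop the finned heat sink and then, on top of it, the white diffuser (both upright) down through the loosely placed knurled collar into the housing. Then turn the collar until its hidden keyways drop over the pins, push it fully home against the spring under it, and finish while still holding it pushed home with the fingers (let go and the spring lifts it). Leave the other things on the bench where they are.

Things in the scene. Friction and masses are not known exactly. Their poses are not given: they have to be found in the camera images.
- housing: fixed aluminium spotlight housing, upright round tube on a 110 x 110 x 16 mm plywood jig plate; origin on its axis at bench level, z up. Body 54 mm across up to 60 mm above the bench, then a spigot 42 mm across up to 91 mm. Open bore 34 mm across, its floor 27 mm above the bench. It is loaded from above through the collar's opening.
- pins (a point): point on the housing's axis at the height of the tops of its three pins, 85 mm above the bench. The pins (4 mm thick, 120 degrees apart, ends 25.5 mm from the axis) stick out of the spigot, hidden under the collar. Their direction is not given and is unrelated to any yaw here.
- spring (a joint): how far the sprung ring around the spigot, under the collar's skirt, is pressed down (m): 0 free, 0.005 when the collar is fully home. 3 N preload and 0.8 N per mm, so pushing the collar home takes about 6 N besides its weight, and it lifts again when released.
- collar: loose knurled steel bezel collar, 60 mm outside diameter, 30 mm high, 150 g; origin on its axis at its underside, z up. It starts around the spigot (1.5 mm play) resting level on the three pins, underside 77 mm and top 107 mm above the bench. Over the pins it sinks to 70 mm (onto the sprung ring); pushed home on the spigot, to 65 mm. Grip it across the knurled side from above.
- collar_lip (a point): centre of the collar's 34 mm opening, at its top. Lip and skirt hide three keyways 10 mm wide, 120 degrees apart, whose direction is not given and must be felt: turning the collar clockwise seen from above, at 0.3 to 1.35 rad from its start they come over the pins (within about 0.1 rad either way) and it can sink.
- heatsink: loose aluminium finned cylinder, 26 mm diameter, 36 mm high, 60 g, standing on the bench; origin at the centre of its underside, z up. In the housing it stands on the bore's floor, underside 27 mm above the bench.
- diffuser: loose white plastic puck with bevelled edges, 30 mm diameter (straight side from 2 to 22 mm up), 24 mm high, 30 g, lying on the bench; origin at the centre of its underside, z up. It may swap places with the heat sink. In the housing it lies on the heat sink, underside 63 mm above the bench.
- bezel_a: loose plain chrome ring, 74 mm across, 30 mm high, standing by; origin at the centre of its underside. Not to be moved.
- bezel_b: second such ring, 74 mm across, 30 mm high. Not to be moved.
- tape: loose cardboard roll, 90 mm across, 40 mm high. Not to be moved.
- bottle: clear bottle, 68 mm across, 190 mm high, on the left. Not to be moved.
- driver: screwdriver lying behind the jig. Not to be moved.
Things that resemble listed ones, but are neither listed nor needed, are in the scene too. What is shaped like the diffuser but black is not meant.

How it is judged:
By the outcome, as a careful person would: the job done as asked, in the order asked, and still so for the second after the job is handed in, while the arm keeps its last pose, push and grip.
It also fails if it takes over 72 s, if anything falls off the work surface, if the arm or the gripper's body presses on something with over 40 N, if the wrist force passes 120 N, or if a joint passes its speed limit or range.

## Working session

There is one attempt and no reset: what is moved stays moved. The work goes in short steps, Python scripts to look and compute and a shell command to move; the robot and the scene stay as the last step left them, time stands still between calls to the robot, and variables do not carry over. Pictures are saved under pics/ and viewed, and the job is handed in when it is done.

```bash
ls; mkdir -p pics; python3 - <<'E'
from bench import robot,cams,spotter
import cv2
o=robot.get_obs()
for k,v in o.items(): print(k,v)
for n in ["scene","top"]:
    s=cams.snapshot(n); cv2.imwrite(f"pics/{n}0.png",s["frame"][:,:,::-1]); print(n,s["intrinsics"],s["k1"],s["eye"],s["orientation"])
    for q in ["housing","collar","collar_lip","heatsink","diffuser","bezel_a","tape","bottle","driver"]:
        print(q,[(p["pixel"],round(p["score"],2)) for p in spotter.place_of(s,q)])
E
```

```text
pics
time 0.0
joint_positions [ 1.04589483e+00  8.79526793e-02  1.37219860e+00 -2.72199371e-05
  1.68360203e+00 -1.03090679e-01]
qvel [-0.00042898  0.00054724 -0.00031244  0.00097651 -0.00018429 -0.00069343]
joint_torque [ 3.66790746e-04 -3.40196264e+01 -3.02421319e+01  7.18330918e-02
  3.32254416e-02 -1.48229483e-04]
tool_pos [0.22493191 0.50135112 0.21833365]
ee_rot [-3.13944069e+00 -1.95438631e-04  2.71977859e+00]
wrist_force [-0.36831772 -0.66548036 -0.66794935]
wrist_torque [-0.02576339 -0.02529353  0.00504736]
width 0.09381823733222953
scene [[413.49809818   0.         286.47544337]
 [  0.         413.49809818 208.16576498]
 [  0.           0.           1.        ]] -0.0646740460839108 [1.10188079 0.67238032 0.64915235] [ 0.99399267 -0.00330196  2.45366754]
housing [([270.2, 227.1], 0.82)]
collar [([270.3, 208.5], 0.97), ([234.3, 265.2], 0.61)]
collar_lip [([268.8, 194.1], 0.58)]
heatsink [([238.1, 187.2], 0.49)]
diffuser [([368.0, 264.0], 0.72), ([395.9, 275.9], 0.58), ([430.0, 264.7], 0.56)]
bezel_a [([196.4, 214.2], 0.76), ([330.8, 326.7], 0.62)]
tape [([236.3, 162.3], 0.81)]
bottle [([408.9, 349.9], 0.83)]
driver [([230.3, 263.2], 0.91)]
top [[470.98759278   0.         280.53540021]
 [  0.         470.98759278 209.4242284 ]
 [  0.           0.           1.        ]] -0.028142129566582706 [0.25341467 0.01142368 1.57194223] [ 0.17321061 -0.00955071 -1.55057274]
housing [([291.5, 199.6], 0.93), ([193.7, 231.8], 0.46)]
collar [([294.9, 191.9], 0.5)]
collar_lip [([293.4, 189.6], 0.6)]
heatsink [([362.9, 214.1], 0.37)]
diffuser [([183.3, 257.4], 0.61), ([219.5, 224.5], 0.44), ([195.3, 232.4], 0.41)]
bezel_a [([195.7, 164.7], 0.6), ([346.8, 165.2], 0.53), ([293.7, 193.9], 0.43)]
tape [([158.0, 188.6], 0.72), ([415.8, 245.1], 0.58)]
bottle [([157.3, 188.9], 0.68)]
driver [([282.3, 155.7], 0.65), ([294.6, 190.5], 0.23)]
```

```bash
cat > h.py <<'E'
import numpy as np, cv2
from scipy.spatial.transform import Rotation as R
from bench import robot,cams,spotter
def rot(s):
    return R.from_euler('xyz',s["orientation"]).as_matrix()
def ray(s,px):
    K=np.array(s["intrinsics"]); p=np.array([(px[0]-K[0,2])/K[0,0],(px[1]-K[1,2])/K[1,1]])
    u=p.copy()
    for _ in range(20): u=p/(1+s["k1"]*(u@u))
    return rot(s)@np.array([u[0],-u[1],-1.])
def onz(s,px,z):
    d=ray(s,px); e=np.array(s["eye"]); return e+d*(z-e[2])/d[2]
def proj(s,P):
    c=rot(s).T@(np.array(P)-np.array(s["eye"])); u=np.array([c[0],-c[1]])/-c[2]
    u=u*(1+s["k1"]*(u@u)); K=np.array(s["intrinsics"]); return np.array([K[0,0]*u[0]+K[0,2],K[1,1]*u[1]+K[1,2]])
def tri(s1,p1,s2,p2):
    A=[];b=[]
    for s,p in((s1,p1),(s2,p2)):
        d=ray(s,p);d/=np.linalg.norm(d);M=np.eye(3)-np.outer(d,d);A.append(M);b.append(M@np.array(s["eye"]))
    return np.linalg.lstsq(np.vstack(A),np.hstack(b),rcond=None)[0]
def save(s,n,crop=None,sc=1):
    f=s["frame"][:,:,::-1]
    if crop: f=f[crop[1]:crop[3],crop[0]:crop[2]]
    cv2.imwrite(f"pics/{n}.png",cv2.resize(f,None,fx=sc,fy=sc,interpolation=cv2.INTER_CUBIC))
E
```

```text
(no output)
```

View pics/scene0.png

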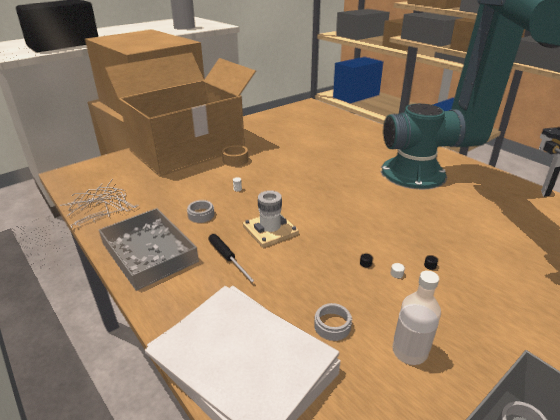

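View pics/top0.png

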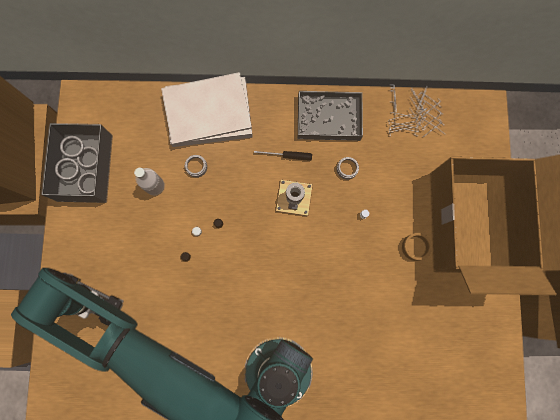

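```bash
python3 - <<'E'
from h import *
s=cams.snapshot("scene"); t=cams.snapshot("top")
a=cv2.resize(s["frame"][160:215,210:290,::-1],None,fx=5,fy=5,interpolation=2)
b=cv2.resize(s["frame"][240:295,350:430,::-1],None,fx=5,fy=5,interpolation=2)
c=cv2.resize(t["frame"][165:245,260:380,::-1],None,fx=3.333,fy=3.333,interpolation=2)
d=cv2.resize(t["frame"][205:285,160:280,::-1],None,fx=3.333,fy=3.333,interpolation=2)
cv2.imwrite("pics/z1.png",np.vstack([np.hstack([a,b]),np.hstack([c[:275],d[:275]])]))
for n,sp,tp in(("A",(237.5,185),(364.5,214)),("B",(397.5,271),(196.3,231.5))):
    print(n,tri(s,sp,t,tp),onz(t,tp,.03))
for q in("housing","collar"):
  for x in (s,t):
    for r in spotter.regions_of(x,q): print(q,r["score"],r["extent"])
print("lip",onz(t,(294.5,190.5),.107), onz(s,(268.8,198),.107), tri(s,(270,197),t,(294.5,190.5)))
for q in("heatsink","diffuser"):
  for x in (s,t):
    for r in spotter.regions_of(x,q): print(q,r["score"],r["extent"])
E
```

```text
A [ 0.51529453 -0.27914019  0.01385995] [ 0.51411868 -0.27743817  0.03      ]
B [0.44595265 0.28193327 0.0092889 ] [0.44356737 0.27809571 0.03      ]
housing 0.65 [242.7, 197.4, 299.1, 247.9]
housing 0.97 [276.1, 180.7, 310.6, 215.8]
collar 0.82 [260.0, 191.4, 281.5, 215.0]
collar 0.61 [184.2, 152.1, 207.1, 178.3]
collar 0.56 [192.4, 225.9, 202.6, 236.6]
collar 0.49 [285.5, 184.7, 303.9, 200.9]
lip [ 0.57204637 -0.0405622   0.107     ] [ 0.57609241 -0.03411017  0.107     ] [ 0.57081074 -0.03926749  0.10587298]
diffuser 0.61 [422.6, 256.0, 436.7, 268.9]
diffuser 0.54 [390.6, 265.7, 403.4, 277.2]
diffuser 0.5 [190.4, 228.6, 205.4, 235.0]
```

View pics/z1.png

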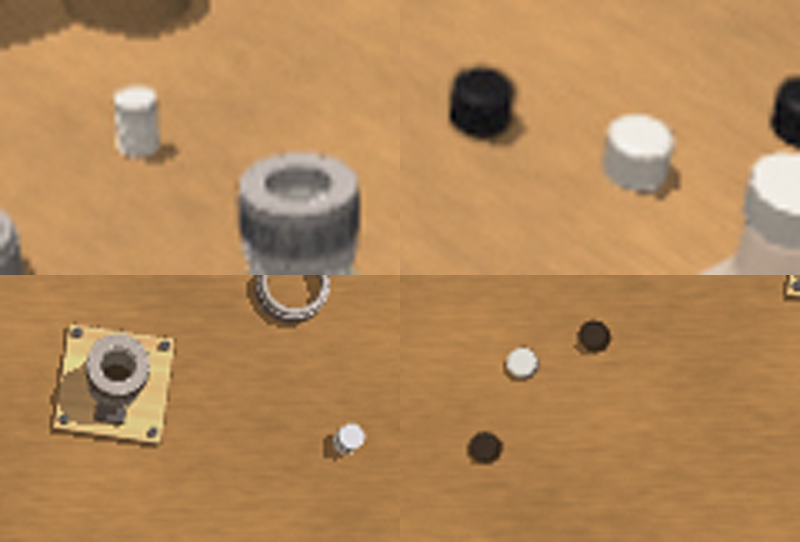

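```bash
cat >> h.py <<'E'
def rows(target):
    o=robot.get_obs(); M=R.from_euler('xyz',o["ee_rot"]).as_matrix()
    d=M.T@(np.array(target)-o["tool_pos"])/0.025
    print("at",o["tool_pos"].round(4) if hasattr(o["tool_pos"],'round') else o["tool_pos"],"total units dx dy dz",d.round(2)); return d
E
python3 - <<'E'
from h import *
s=cams.snapshot("scene"); t=cams.snapshot("top")
print("lip",tri(s,(269.6,197),t,(295.4,191.7)),onz(t,(295.4,191.7),.107),onz(s,(269.6,197),.107))
print("hs",tri(s,(237.2,179.4),t,(365.3,213.6)),onz(t,(365.3,213.6),.036),onz(s,(237.2,179.4),.036))
print("dif",onz(t,(196.3,231),.024),onz(s,(397.8,267.5),.024))
print("bottle",tri(s,(429.5,280),t,(140,173)))
rows([.515,-.279,.22])
E
```

```text
lip [ 0.56826521 -0.04290377  0.10296052] [ 0.56820914 -0.0434832   0.107     ] [ 0.57163391 -0.03664533  0.107     ]
hs [ 0.51415179 -0.27881959  0.03310976] [ 0.51450624 -0.27898869  0.036     ] [ 0.51636089 -0.27329164  0.036     ]
dif [0.44597132 0.27921758 0.024     ] [0.45068486 0.28406096 0.024     ]
bottle [0.59932435 0.43374373 0.18072742]
at [0.2252 0.5018 0.2195] total units dx dy dz [-2.336e+01 -2.375e+01 -2.000e-02]
```

```bash
python3 -m inch '[{"grip":0.6,"dx":-1,"dy":-1},{"grip":0.6,"dx":-1,"dy":-1},{"grip":0.6,"dx":-1,"dy":-1},{"grip":0.6,"dx":-1,"dy":-1},{"grip":0.6,"dx":-1,"dy":-1},{"grip":0.6,"dx":-1,"dy":-1},{"grip":0.6,"dx":-1,"dy":-1},{"grip":0.6,"dx":-1,"dy":-1},{"grip":0.6,"dx":-1,"dy":-1},{"grip":0.6,"dx":-1,"dy":-1},{"grip":0.6,"dx":-1,"dy":-1},{"grip":0.6,"dx":-1,"dy":-1}]'
python3 - <<'E'
from h import *
rows([.515,-.279,.22]);rows([.52,-.0,.22])
E
```

```text
at [0.2252 0.5018 0.2195] total units dx dy dz [-2.336e+01 -2.375e+01 -2.000e-02]
at [0.2252 0.5018 0.2195] total units dx dy dz [-18.98 -13.48  -0.02]invalid input at $[0]: expected keys grip, dx, dy, dz, rx, ry, rz
```

```bash
python3 -m inch '[{"grip":0.6,"dx":-1,"dy":-1,"dz":0,"rx":0,"ry":0,"rz":0},{"grip":0.6,"dx":-1,"dy":-1,"dz":0,"rx":0,"ry":0,"rz":0},{"grip":0.6,"dx":-1,"dy":-1,"dz":0,"rx":0,"ry":0,"rz":0},{"grip":0.6,"dx":-1,"dy":-1,"dz":0,"rx":0,"ry":0,"rz":0},{"grip":0.6,"dx":-1,"dy":-1,"dz":0,"rx":0,"ry":0,"rz":0},{"grip":0.6,"dx":-1,"dy":-1,"dz":0,"rx":0,"ry":0,"rz":0},{"grip":0.6,"dx":-1,"dy":-1,"dz":0,"rx":0,"ry":0,"rz":0},{"grip":0.6,"dx":-1,"dy":-1,"dz":0,"rx":0,"ry":0,"rz":0},{"grip":0.6,"dx":-1,"dy":-1,"dz":0,"rx":0,"ry":0,"rz":0},{"grip":0.6,"dx":-1,"dy":-1,"dz":0,"rx":0,"ry":0,"rz":0},{"grip":0.6,"dx":-1,"dy":-1,"dz":0,"rx":0,"ry":0,"rz":0},{"grip":0.6,"dx":-1,"dy":-1,"dz":0,"rx":0,"ry":0,"rz":0}]'
python3 - <<'E'
from h import *
rows([.515,-.279,.22])
E
```

```text
time: 3.1
tool_pos: [0.3804, 0.0953, 0.2206]
ee_rot: [3.138, 0.005, 2.726]
wrist_force: [0.4, 1.0, -0.7]
width: 0.0564
at [0.3804 0.0953 0.2206] total units dx dy dz [-10.97 -11.52   0.03]
```

```bash
python3 -m inch '[{"grip":0.6,"dx":-1,"dy":-1,"dz":0,"rx":0,"ry":0,"rz":0},{"grip":0.6,"dx":-1,"dy":-1,"dz":0,"rx":0,"ry":0,"rz":0},{"grip":0.6,"dx":-1,"dy":-1,"dz":0,"rx":0,"ry":0,"rz":0},{"grip":0.6,"dx":-1,"dy":-1,"dz":0,"rx":0,"ry":0,"rz":0},{"grip":0.6,"dx":-1,"dy":-1,"dz":0,"rx":0,"ry":0,"rz":0},{"grip":0.6,"dx":-1,"dy":-1,"dz":0,"rx":0,"ry":0,"rz":0},{"grip":0.6,"dx":-1,"dy":-1,"dz":0,"rx":0,"ry":0,"rz":0},{"grip":0.6,"dx":-1,"dy":-1,"dz":0,"rx":0,"ry":0,"rz":0},{"grip":0.6,"dx":-1,"dy":-1,"dz":0,"rx":0,"ry":0,"rz":0},{"grip":0.6,"dx":-1,"dy":-1,"dz":0.5,"rx":0,"ry":0,"rz":0},{"grip":0.6,"dx":-1,"dy":-1,"dz":1,"rx":0,"ry":0,"rz":0},{"grip":0.6,"dx":0,"dy":-0.5,"dz":1,"rx":0,"ry":0,"rz":0}]'
python3 - <<'E'
from h import *
rows([.515,-.279,.12])
w=cams.snapshot("wrist");save(w,"w1")
print(w["eye"],w["orientation"],w["intrinsics"],w["k1"],proj(w,[.515,-.279,.036]))
E
```

```text
time: 4.6
tool_pos: [0.5219, -0.2948, 0.1612]
ee_rot: [3.136, 0.016, 2.723]
wrist_force: [-0.2, -0.9, 0.5]
width: 0.0562
at [ 0.5219 -0.2948  0.1612] total units dx dy dz [0.54 0.46 1.64]
[ 0.44675844 -0.2628665   0.32406989] [-0.28967504 -0.00454495  1.15176778] [[322.73427941   0.         280.40980848]
 [  0.         322.73427941 204.42589241]
 [  0.           0.           1.        ]] -0.07338492998812302 [293.19097854 186.68128689]
```

View pics/w1.png

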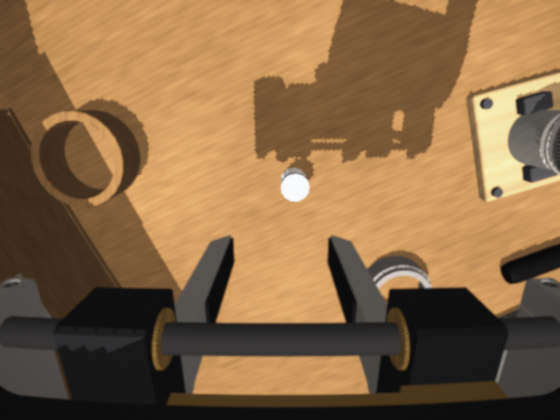

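```bash
python3 - <<'E'
from h import *
t=cams.snapshot("top")
print("bez",onz(t,(347.5,168),.03))
w=cams.snapshot("wrist")
for q in ("heatsink","collar_lip","bezel_a"): print(q,[(p["pixel"],p["score"]) for p in spotter.place_of(w,q)])
g=cv2.cvtColor(w["frame"],cv2.COLOR_RGB2GRAY); m=(g>225).astype(np.uint8)
m[:150]=0;m[215:]=0;m[:,:260]=0;m[:,330:]=0
n,l,st,c=cv2.connectedComponentsWithStats(m); i=1+np.argmax(st[1:,4]);print(st[i],c[i])
p=onz(w,c[i],.036);print(p)
rows([p[0],p[1],.12])
o=robot.get_obs();print(o["ee_rot"])
E
```

```text
bez [ 0.6706569  -0.22147329  0.03      ]
heatsink [([294.9, 185.9], 0.67)]
collar_lip []
bezel_a [([392.2, 289.8], 0.8)]
[280 179  29  27 589] [294.02037351 192.3106961 ]
[ 0.5162082  -0.27806666  0.036     ]
at [ 0.5221 -0.2925  0.1641] total units dx dy dz [0.48 0.42 1.76]
[3.13633248 0.01816766 2.72478783]
```

```bash
python3 -m inch '[{"grip":0.6,"dx":0.48,"dy":0.42,"dz":0.5,"rx":0.06,"ry":0.2,"rz":0},{"grip":0.6,"dx":0,"dy":0,"dz":1,"rx":0,"ry":0,"rz":0},{"grip":0.6,"dx":0,"dy":0,"dz":0.5,"rx":0,"ry":0,"rz":0},{"grip":0.6,"dx":0,"dy":0,"dz":0,"rx":0,"ry":0,"rz":0}]'
python3 - <<'E'
from h import *
w=cams.snapshot("wrist")
g=cv2.cvtColor(w["frame"],cv2.COLOR_RGB2GRAY); m=(g>225).astype(np.uint8)
m[:100]=0;m[300:]=0;m[:,:240]=0;m[:,340:]=0
n,l,st,c=cv2.connectedComponentsWithStats(m); i=1+np.argmax(st[1:,4]);print(st[i],c[i])
p=onz(w,c[i],.036);print(p); save(w,"w2")
rows([p[0],p[1],.034])
print(robot.get_obs()["ee_rot"])
E
```

```text
time: 5.4
tool_pos: [0.5167, -0.2739, 0.116]
ee_rot: [-3.141, 0.005, 2.729]
wrist_force: [0.2, 0.5, 0.4]
width: 0.0561
[261 203  32  30 755] [276.44635762 217.87152318]
[ 0.5160322  -0.27790138  0.036     ]
at [ 0.5171 -0.2742  0.1167] total units dx dy dz [-0.   -0.15  3.31]
[-3.14100794  0.00607637  2.72862726]
```

View pics/w2.png

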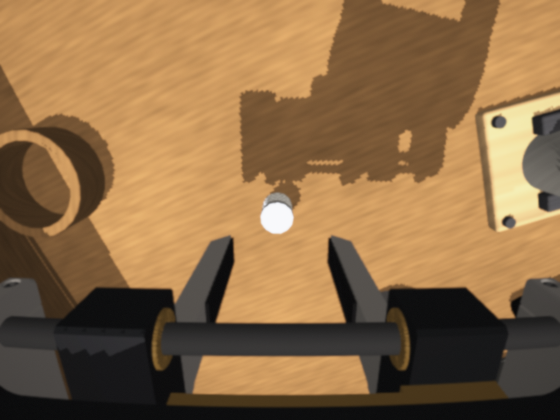

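```bash
python3 -m inch '[{"grip":0.6,"dx":0,"dy":-0.15,"dz":1,"rx":0,"ry":0.07,"rz":0},{"grip":0.6,"dx":0,"dy":0,"dz":1,"rx":0,"ry":0,"rz":0},{"grip":0.6,"dx":0,"dy":0,"dz":0.8,"rx":0,"ry":0,"rz":0},{"grip":0.6,"dx":0,"dy":0,"dz":0.3,"rx":0,"ry":0,"rz":0},{"grip":0.6,"dx":0,"dy":0,"dz":0,"rx":0,"ry":0,"rz":0}]'
python3 - <<'E'
from h import *
rows([.5160,-.2779,.034])
w=cams.snapshot("wrist");save(w,"w3")
E
```

```text
time: 6.08
tool_pos: [0.5195, -0.2797, 0.0439]
ee_rot: [-3.139, 0.011, 2.729]
wrist_force: [-0.2, 0.4, 0.1]
width: 0.0565
at [ 0.5195 -0.2797  0.0439] total units dx dy dz [0.16 0.01 0.4 ]
```

View pics/w3.png

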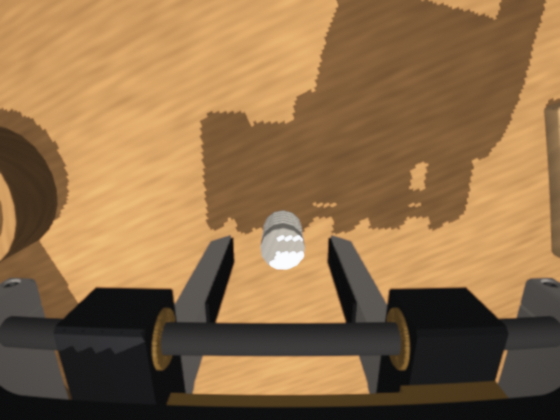

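```bash
python3 -m inch '[{"grip":0.6,"dx":0.17,"dy":0,"dz":0.4,"rx":0,"ry":0.13,"rz":0},{"grip":0.6,"dx":0,"dy":0,"dz":0,"rx":0,"ry":0,"rz":0},{"grip":0.1,"dx":0,"dy":0,"dz":0,"rx":0,"ry":0,"rz":0},{"grip":0.1,"dx":0,"dy":0,"dz":0,"rx":0,"ry":0,"rz":0},{"grip":0.1,"dx":0,"dy":0,"dz":0,"rx":0,"ry":0,"rz":0},{"grip":0.1,"dx":0,"dy":0,"dz":0,"rx":0,"ry":0,"rz":0},{"grip":0.1,"dx":0,"dy":0,"dz":0,"rx":0,"ry":0,"rz":0}]'
```

```text
time: 7.0
tool_pos: [0.5172, -0.2791, 0.0366]
ee_rot: [-3.138, 0.005, 2.729]
wrist_force: [-0.2, -0.3, -0.0]
width: 0.0252
```

```bash
python3 -m inch '[{"grip":0.1,"dx":0,"dy":0,"dz":-1,"rx":0,"ry":0,"rz":0},{"grip":0.1,"dx":0,"dy":0,"dz":-1,"rx":0,"ry":0,"rz":0},{"grip":0.1,"dx":0,"dy":0,"dz":-1,"rx":0,"ry":0,"rz":0},{"grip":0.1,"dx":0,"dy":0,"dz":-1,"rx":0,"ry":0,"rz":0},{"grip":0.1,"dx":0.2,"dy":1,"dz":-1,"rx":0,"ry":0,"rz":0},{"grip":0.1,"dx":0.2,"dy":1,"dz":-1,"rx":0,"ry":0,"rz":0},{"grip":0.1,"dx":0.2,"dy":1,"dz":-0.5,"rx":0,"ry":0,"rz":0},{"grip":0.1,"dx":0,"dy":0,"dz":0,"rx":0,"ry":0,"rz":0}]'
python3 - <<'E'
from h import *
rows([.569,-.041,.19])
w=cams.snapshot("wrist");save(w,"w4")
print(proj(w,[.569,-.041,.107]),robot.get_obs()["ee_rot"])
E
```

```text
time: 8.0
tool_pos: [0.5325, -0.2018, 0.2018]
ee_rot: [-3.139, 0.001, 2.727]
wrist_force: [-0.0, -0.5, -0.7]
width: 0.0256
at [ 0.5325 -0.2018  0.2018] total units dx dy dz [1.25 6.48 0.45]
[475.58764125 175.7465113 ] [-3.13801754e+00 -5.91480460e-04  2.72629632e+00]
```

View pics/w4.png

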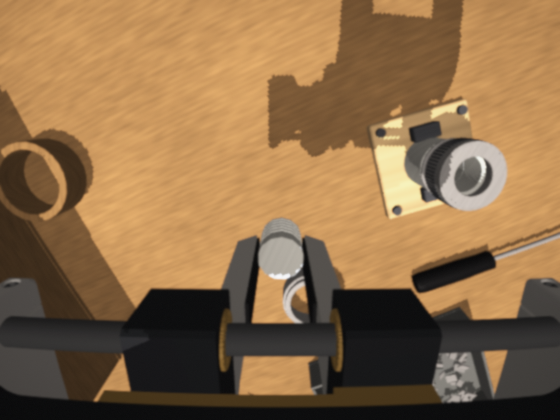

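```bash
python3 -m inch '[{"grip":0.1,"dx":0.25,"dy":1,"dz":0,"rx":0,"ry":0,"rz":0},{"grip":0.1,"dx":0.25,"dy":1,"dz":0,"rx":0,"ry":0,"rz":0},{"grip":0.1,"dx":0.25,"dy":1,"dz":0,"rx":0,"ry":0,"rz":0},{"grip":0.1,"dx":0.25,"dy":1,"dz":0,"rx":0,"ry":0,"rz":0},{"grip":0.1,"dx":0,"dy":0,"dz":0,"rx":0,"ry":0,"rz":0},{"grip":0.1,"dx":0,"dy":0,"dz":0,"rx":0,"ry":0,"rz":0}]'
python3 - <<'E'
from h import *
rows([.569,-.041,.19])
w=cams.snapshot("wrist");save(w,"w5")
print(spotter.place_of(w,"collar_lip"))
print(proj(w,[.569,-.041,.107]),robot.get_obs()["ee_rot"])
p=proj(w,[.569,-.041,.107]).astype(int); save(w,"w5z",(p[0]-70,p[1]-60,p[0]+70,p[1]+60),5);print(p-[70,60])
E
```

```text
time: 8.8
tool_pos: [0.5465, -0.1056, 0.1927]
ee_rot: [-3.132, -0.011, 2.718]
wrist_force: [1.0, 0.8, -0.8]
width: 0.0251
at [ 0.5465 -0.1056  0.1927] total units dx dy dz [0.24 2.73 0.09]
[{'pixel': [363.4, 209.2], 'score': 0.95}]
[366.43070293 209.18653394] [-3.13245705 -0.01125145  2.71752395]
[296 149]
```

View pics/w5z.png

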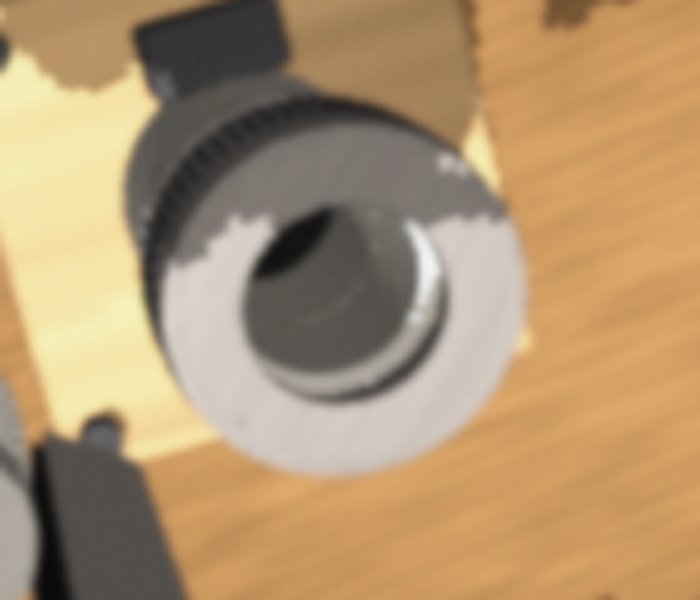

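```bash
python3 - <<'E'
from h import *
w=cams.snapshot("wrist")
p=onz(w,(364.9,209.3),.107);print(p)
rows([p[0],p[1],.19])
E
python3 -m inch '[{"grip":0.1,"dx":0.08,"dy":0.9,"dz":0,"rx":-0.1,"ry":-0.13,"rz":0},{"grip":0.1,"dx":0.08,"dy":0.9,"dz":0,"rx":0,"ry":0,"rz":0},{"grip":0.1,"dx":0,"dy":0.5,"dz":0,"rx":0,"ry":0,"rz":0},{"grip":0.1,"dx":0,"dy":0,"dz":0,"rx":0,"ry":0,"rz":0}]'
python3 - <<'E'
from h import *
w=cams.snapshot("wrist");save(w,"w6",(180,120,380,320),3)
print(spotter.place_of(w,"collar_lip"),spotter.place_of(w,"heatsink"))
print(proj(w,[.5683,-.0412,.107]),robot.get_obs()["ee_rot"]);rows([.5683,-.0412,.107])
E
```

```text
[ 0.56879807 -0.04210799  0.107     ]
at [ 0.5467 -0.1055  0.1932] total units dx dy dz [0.24 2.68 0.11]
time: 9.45
tool_pos: [0.5681, -0.0487, 0.1933]
ee_rot: [3.14, 0.003, 2.716]
wrist_force: [0.3, -0.5, -0.8]
width: 0.0249
[] [{'pixel': [280.9, 237.5], 'score': 0.82}]
[289.69900279 211.05700318] [3.14006522e+00 2.43608460e-03 2.71383091e+00]
at [ 0.5677 -0.0501  0.1933] total units dx dy dz [0.13 0.33 3.45]
```

View pics/w6.png

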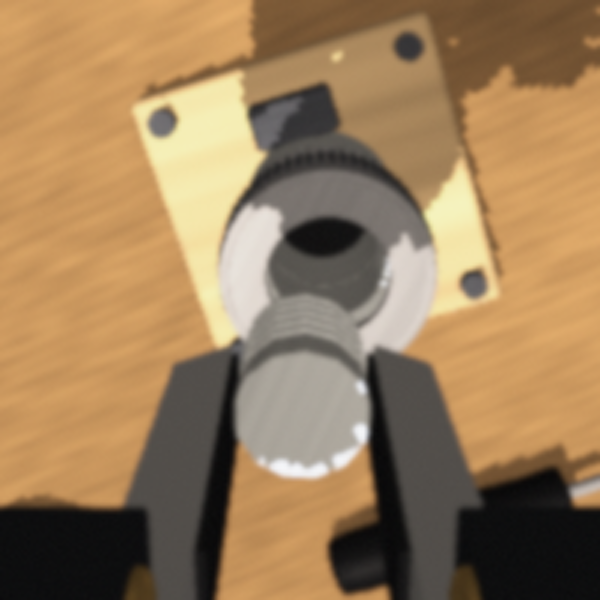

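```bash
python3 - <<'E'
from h import *
w=cams.snapshot("wrist");o=robot.get_obs()
p=onz(w,(280.7,257.7),o["tool_pos"][2]-.0006);print(p,o["tool_pos"]);off=p-o["tool_pos"];print(off)
l=np.array([.5686,-.0418,.13])
rows(l);rows([l[0]-off[0],l[1]-off[1],.13])
E
```

```text
[ 0.56569177 -0.04969875  0.19272767] [ 0.56767484 -0.05024556  0.19332767]
[-0.00198307  0.00054681 -0.0006    ]
at [ 0.5677 -0.0502  0.1933] total units dx dy dz [0.11 0.32 2.53]
at [ 0.5677 -0.0502  0.1933] total units dx dy dz [0.03 0.33 2.53]
```

```bash
python3 -m inch '[{"grip":0.1,"dx":0.03,"dy":0.33,"dz":0.4,"rx":0,"ry":0.03,"rz":0},{"grip":0.1,"dx":0,"dy":0,"dz":0.6,"rx":0,"ry":0,"rz":0},{"grip":0.1,"dx":0,"dy":0,"dz":0,"rx":0,"ry":0,"rz":0}]'
python3 - <<'E'
from h import *
off=[-.002,.0005]; l=np.array([.5686,-.0418,.13])
rows([l[0]-off[0],l[1]-off[1],.125]); print(robot.get_obs()["ee_rot"])
w=cams.snapshot("wrist");save(w,"w7",(180,120,380,320),3)
s=cams.snapshot("scene");save(s,"s7",(220,150,320,250),6)
E
```

```text
time: 10.02
tool_pos: [0.57, -0.0428, 0.1657]
ee_rot: [3.141, -0.002, 2.712]
wrist_force: [-0.9, -0.4, -0.5]
width: 0.0251
at [ 0.57   -0.0428  0.1657] total units dx dy dz [-0.02  0.03  1.63]
[ 3.14055469e+00 -1.87466855e-03  2.71188547e+00]
```

View pics/w7.png

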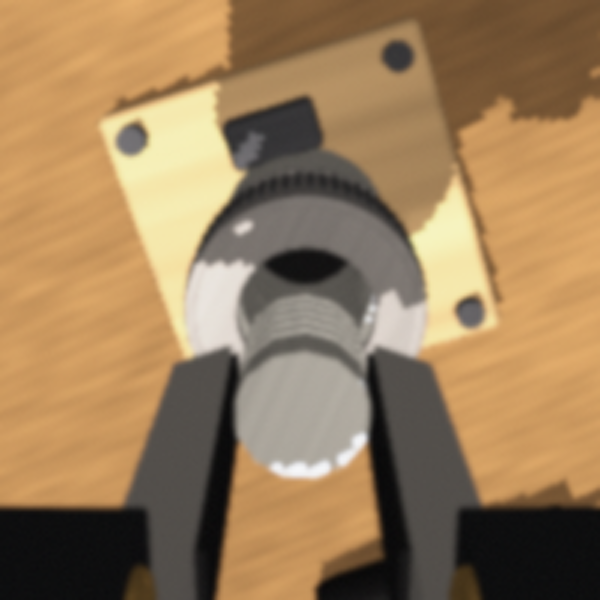

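View pics/s7.png

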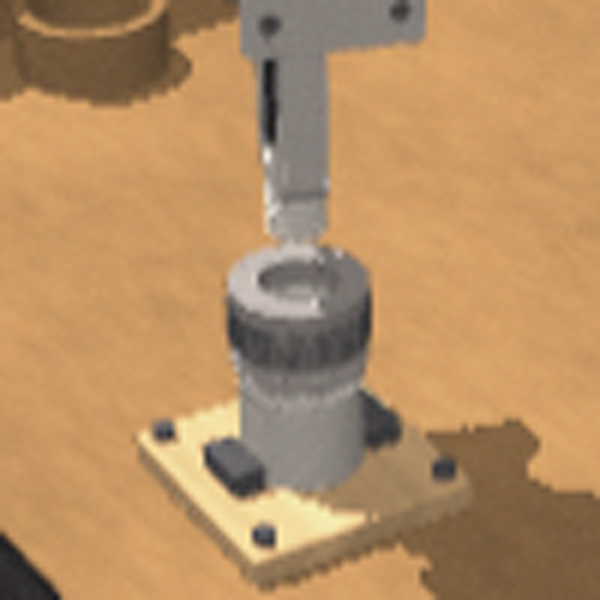

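```bash
python3 -m inch '[{"grip":0.1,"dx":-0.02,"dy":0.03,"dz":0.5,"rx":0,"ry":0,"rz":0},{"grip":0.1,"dx":0,"dy":0,"dz":0.5,"rx":0,"ry":0,"rz":0},{"grip":0.1,"dx":0,"dy":0,"dz":0.4,"rx":0,"ry":0,"rz":0},{"grip":0.1,"dx":0,"dy":0,"dz":0.1,"rx":0,"ry":0,"rz":0}]'
python3 - <<'E'
from h import *
off=[-.002,.0005]; l=np.array([.5686,-.0418,.13])
rows([l[0]-off[0],l[1]-off[1],.125]); print(robot.get_obs()["ee_rot"])
w=cams.snapshot("wrist");save(w,"w8",(180,120,380,320),3)
E
```

```text
time: 10.62
tool_pos: [0.5719, -0.0426, 0.1277]
ee_rot: [3.14, 0.002, 2.712]
wrist_force: [-0.6, -0.7, -0.1]
width: 0.0253
at [ 0.5719 -0.0426  0.1277] total units dx dy dz [ 0.05 -0.01  0.11]
[3.13961505e+00 1.61768686e-03 2.71154195e+00]
```

View pics/w8.png

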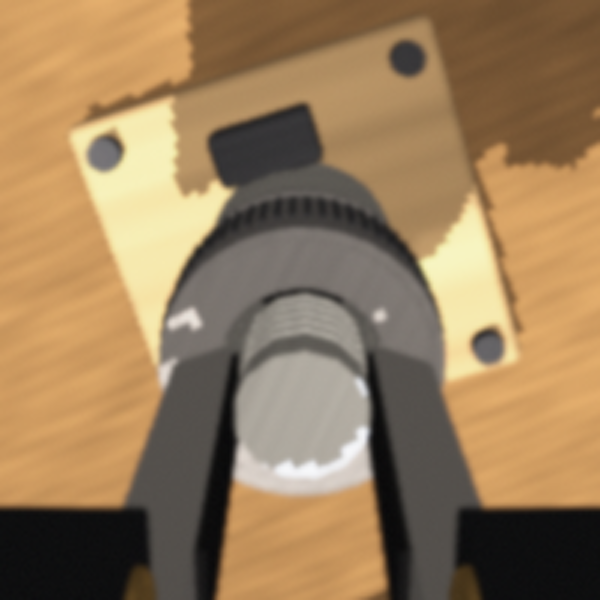

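```bash
python3 -m inch '[{"grip":0.1,"dx":0.05,"dy":0,"dz":0.1,"rx":0,"ry":0,"rz":0},{"grip":0.6,"dx":0,"dy":0,"dz":0,"rx":0,"ry":0,"rz":0},{"grip":0.6,"dx":0,"dy":0,"dz":0,"rx":0,"ry":0,"rz":0},{"grip":0.6,"dx":0,"dy":0,"dz":0,"rx":0,"ry":0,"rz":0},{"grip":0.6,"dx":0,"dy":0,"dz":-1,"rx":0,"ry":0,"rz":0},{"grip":0.6,"dx":0,"dy":0,"dz":-1,"rx":0,"ry":0,"rz":0},{"grip":0.6,"dx":0,"dy":0,"dz":-1,"rx":0,"ry":0,"rz":0},{"grip":0.6,"dx":0,"dy":0,"dz":0,"rx":0,"ry":0,"rz":0}]'
python3 - <<'E'
from h import *
rows([.447,.2805,.21]); print(robot.get_obs()["ee_rot"])
w=cams.snapshot("wrist");save(w,"w9",(180,120,380,320),3)
E
```

```text
time: 11.68
tool_pos: [0.5713, -0.0423, 0.2041]
ee_rot: [3.139, 0.005, 2.712]
wrist_force: [0.3, 0.9, -0.1]
width: 0.0566
at [ 0.5713 -0.0423  0.2041] total units dx dy dz [ 9.9   9.66 -0.26]
[3.13866047 0.00526705 2.71151763]
```

View pics/w9.png

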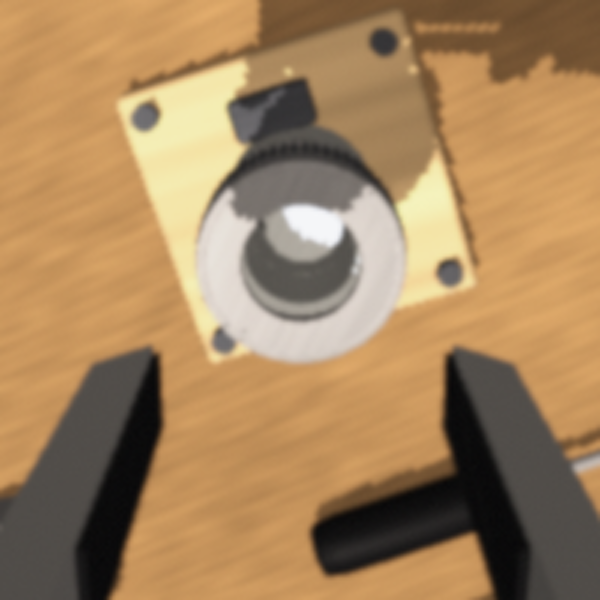

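```bash
python3 -m inch '[{"grip":0.6,"dx":1,"dy":1,"dz":0,"rx":0.03,"ry":0.06,"rz":0},{"grip":0.6,"dx":1,"dy":1,"dz":0,"rx":0,"ry":0,"rz":0},{"grip":0.6,"dx":1,"dy":1,"dz":0,"rx":0,"ry":0,"rz":0},{"grip":0.6,"dx":1,"dy":1,"dz":0,"rx":0,"ry":0,"rz":0},{"grip":0.6,"dx":1,"dy":1,"dz":0,"rx":0,"ry":0,"rz":0},{"grip":0.6,"dx":1,"dy":1,"dz":0,"rx":0,"ry":0,"rz":0},{"grip":0.6,"dx":1,"dy":1,"dz":0,"rx":0,"ry":0,"rz":0},{"grip":0.6,"dx":1,"dy":1,"dz":0.5,"rx":0,"ry":0,"rz":0},{"grip":0.6,"dx":0.5,"dy":0.5,"dz":0.5,"rx":0,"ry":0,"rz":0},{"grip":0.6,"dx":0,"dy":0,"dz":0,"rx":0,"ry":0,"rz":0}]'
python3 - <<'E'
from h import *
rows([.447,.2805,.12]); print(robot.get_obs()["ee_rot"])
w=cams.snapshot("wrist");save(w,"w10")
print([(p["pixel"],p["score"]) for p in spotter.place_of(w,"diffuser")],proj(w,[.447,.2805,.024]))
E
```

```text
time: 12.98
tool_pos: [0.4558, 0.2458, 0.1596]
ee_rot: [-3.126, -0.024, 2.709]
wrist_force: [0.5, -0.3, -0.4]
width: 0.0567
at [0.4558 0.2458 0.1596] total units dx dy dz [0.86 1.14 1.59]
[-3.12583264 -0.0244115   2.70879116]
[([304.9, 79.7], 0.94), ([258.6, 225.8], 0.88), ([311.7, 173.2], 0.69)] [312.8451016  179.59424106]
```

View pics/w10.png

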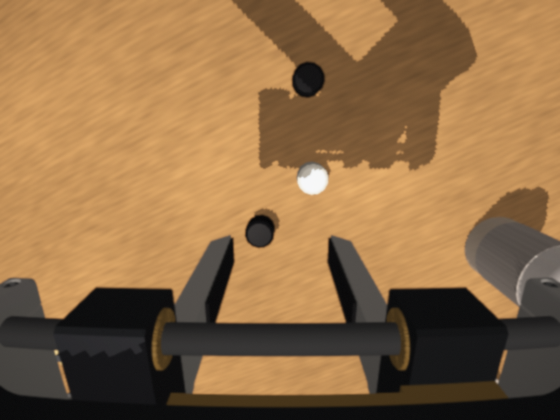

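```bash
python3 -m inch '[{"grip":0.6,"dx":0.6,"dy":0.9,"dz":0.8,"rx":-0.18,"ry":-0.28,"rz":0},{"grip":0.6,"dx":0.2,"dy":0.2,"dz":0.8,"rx":0,"ry":0,"rz":0},{"grip":0.6,"dx":0,"dy":0,"dz":0,"rx":0,"ry":0,"rz":0}]'
python3 - <<'E'
from h import *
print(robot.get_obs()["ee_rot"])
w=cams.snapshot("wrist");save(w,"w11")
g=cv2.cvtColor(w["frame"],cv2.COLOR_RGB2GRAY); m=(g>200).astype(np.uint8)
m[:100]=0;m[300:]=0;m[:,:240]=0;m[:,350:]=0
n,l,st,c=cv2.connectedComponentsWithStats(m); i=1+np.argmax(st[1:,4]);print(st[i],c[i])
p=onz(w,c[i],.024);print(p)
rows([p[0],p[1],.025])
E
```

```text
time: 13.45
tool_pos: [0.4538, 0.2759, 0.1225]
ee_rot: [3.137, 0.007, 2.701]
wrist_force: [0.4, 0.5, -0.2]
width: 0.0559
[3.13707826 0.00734632 2.70081352]
[265 188  35  29 793] [281.98738966 201.34174023]
[0.44760657 0.27998503 0.024     ]
at [0.4546 0.2761 0.1237] total units dx dy dz [ 0.35 -0.    3.95]
```

View pics/w11.png

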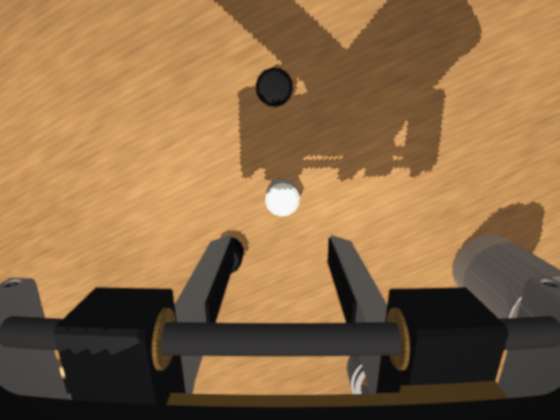

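```bash
python3 - <<'E'
from h import *
t=cams.snapshot("top"); M=R.from_euler('xyz',robot.get_obs()["ee_rot"]).as_matrix()
w=cams.snapshot("wrist")
for q in ((218.8,223.5),(185,257)):
    p=onz(t,q,.024); print(p,M.T@(p-[.4476,.2800,.024]))
print(M.T@(onz(w,(233,255),.012)-[.4476,.2800,.024]), M.T@(onz(w,(275,87),.024)-[.4476,.2800,.024]))
E
```

```text
[0.47263553 0.20588527 0.024     ] [-0.05429026 -0.05632342  0.00010327]
[0.35940584 0.31193296 0.024     ] [ 0.09337954 -0.00878871 -0.00097205]
[-0.05701382 -0.0445293   0.01221927] [ 0.09056077 -0.00434008 -0.00091126]
```

```bash
python3 -m inch '[{"grip":0.5,"dx":0.37,"dy":0,"dz":0.9,"rx":0.05,"ry":0.08,"rz":0},{"grip":0.5,"dx":0,"dy":0,"dz":1,"rx":0,"ry":0,"rz":0},{"grip":0.5,"dx":0,"dy":0,"dz":0.8,"rx":0,"ry":0,"rz":0},{"grip":0.5,"dx":0,"dy":0,"dz":0,"rx":0,"ry":0,"rz":0}]'
python3 - <<'E'
from h import *
print(robot.get_obs()["ee_rot"])
w=cams.snapshot("wrist");save(w,"w12",(180,150,380,300),4)
p=[.4474,.2803]
rows([p[0],p[1],.025]);print(proj(w,[p[0],p[1],.024]))
E
```

```text
time: 14.1
tool_pos: [0.4471, 0.2801, 0.0547]
ee_rot: [3.137, 0.003, 2.698]
wrist_force: [-0.3, -0.4, 0.0]
width: 0.0471
[3.13651439 0.00331371 2.6979237 ]
at [0.4478 0.2805 0.0558] total units dx dy dz [ 0.02 -0.02  1.23]
[281.7710408  240.74963481]
```

View pics/w12.png

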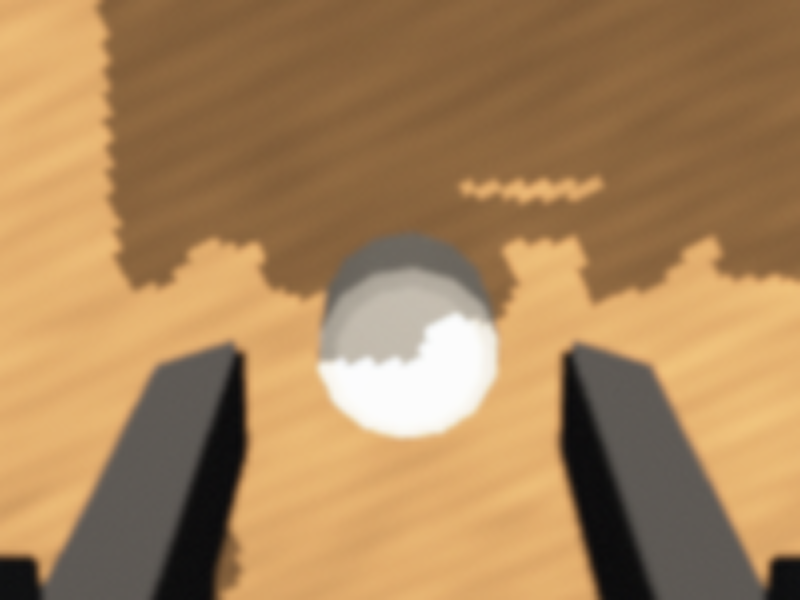

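```bash
python3 - <<'E'
from h import *
w=cams.snapshot("wrist");p=onz(w,(282,238.5),.023);print(p);rows([p[0],p[1],.025])
E
python3 -m inch '[{"grip":0.5,"dx":0.05,"dy":0,"dz":0.8,"rx":0.05,"ry":0.04,"rz":0},{"grip":0.5,"dx":0,"dy":0,"dz":0.4,"rx":0,"ry":0,"rz":0},{"grip":0.5,"dx":0,"dy":0,"dz":0,"rx":0,"ry":0,"rz":0}]'
python3 - <<'E'
from h import *
print(robot.get_obs()["ee_rot"]);rows([.4466,.2808,.025])
E
```

```text
[0.44767754 0.28115176 0.023     ]
at [0.4487 0.2808 0.057 ] total units dx dy dz [ 0.05 -0.02  1.28]
time: 14.58
tool_pos: [0.4487, 0.2821, 0.0266]
ee_rot: [3.135, 0.004, 2.698]
wrist_force: [0.5, -0.0, -0.5]
width: 0.0471
[3.13531865 0.00426156 2.69801721]
at [0.4487 0.2821 0.0266] total units dx dy dz [ 0.05 -0.08  0.06]
```

```bash
python3 -m inch '[{"grip":0.5,"dx":0.02,"dy":-0.03,"dz":0.08,"rx":0.07,"ry":0.04,"rz":0},{"grip":0.5,"dx":0,"dy":0,"dz":0,"rx":0,"ry":0,"rz":0},{"grip":0.1,"dx":0,"dy":0,"dz":0,"rx":0,"ry":0,"rz":0},{"grip":0.1,"dx":0,"dy":0,"dz":0,"rx":0,"ry":0,"rz":0},{"grip":0.1,"dx":0,"dy":0,"dz":0,"rx":0,"ry":0,"rz":0},{"grip":0.1,"dx":0,"dy":0,"dz":0,"rx":0,"ry":0,"rz":0}]'
python3 -m inch '[{"grip":0.1,"dx":0,"dy":0,"dz":-1,"rx":0,"ry":0,"rz":0},{"grip":0.1,"dx":0,"dy":0,"dz":-1,"rx":0,"ry":0,"rz":0},{"grip":0.1,"dx":0,"dy":0,"dz":-1,"rx":0,"ry":0,"rz":0},{"grip":0.1,"dx":0,"dy":0,"dz":-1,"rx":0,"ry":0,"rz":0},{"grip":0.1,"dx":0,"dy":0,"dz":-1,"rx":0,"ry":0,"rz":0},{"grip":0.1,"dx":0,"dy":0,"dz":-1,"rx":0,"ry":0,"rz":0}]'
python3 - <<'E'
from h import *
print(robot.get_obs()["ee_rot"]);rows([.5686,-.0418,.175])
w=cams.snapshot("wrist");save(w,"w13")
E
```

```text
time: 15.32
tool_pos: [0.4487, 0.282, 0.0256]
ee_rot: [3.14, 0.002, 2.698]
wrist_force: [0.8, -0.2, -0.3]
width: 0.029
time: 16.08
tool_pos: [0.4463, 0.2809, 0.1764]
ee_rot: [-3.137, -0.003, 2.698]
wrist_force: [-0.0, 0.2, -0.1]
width: 0.029
[-3.13684878e+00 -3.05907615e-03  2.69786413e+00]
at [0.4463 0.2809 0.1764] total units dx dy dz [-9.96 -9.56  0.07]
```

View pics/w13.png

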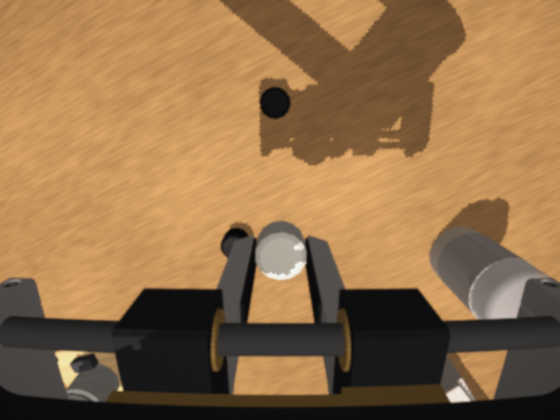

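```bash
python3 -m inch '[{"grip":0.1,"dx":-1,"dy":-1,"dz":-0.2,"rx":-0.05,"ry":-0.04,"rz":0},{"grip":0.1,"dx":-1,"dy":-1,"dz":-0.2,"rx":0,"ry":0,"rz":0},{"grip":0.1,"dx":-1,"dy":-1,"dz":0,"rx":0,"ry":0,"rz":0},{"grip":0.1,"dx":-1,"dy":-1,"dz":0,"rx":0,"ry":0,"rz":0},{"grip":0.1,"dx":-1,"dy":-1,"dz":0,"rx":0,"ry":0,"rz":0},{"grip":0.1,"dx":-1,"dy":-1,"dz":0,"rx":0,"ry":0,"rz":0},{"grip":0.1,"dx":-1,"dy":-1,"dz":0,"rx":0,"ry":0,"rz":0},{"grip":0.1,"dx":-1,"dy":-1,"dz":0,"rx":0,"ry":0,"rz":0},{"grip":0.1,"dx":0,"dy":0,"dz":0,"rx":0,"ry":0,"rz":0}]'
python3 - <<'E'
from h import *
print(robot.get_obs()["ee_rot"]);rows([.5686,-.0418,.175])
w=cams.snapshot("wrist");save(w,"w14")
E
```

```text
time: 17.25
tool_pos: [0.5451, 0.0081, 0.1862]
ee_rot: [3.135, 0.003, 2.7]
wrist_force: [0.0, 0.3, -0.5]
width: 0.0288
[3.13545098 0.00321196 2.70038737]
at [0.5451 0.0081 0.1862] total units dx dy dz [-1.7  -1.41  0.44]
```

View pics/w14.png

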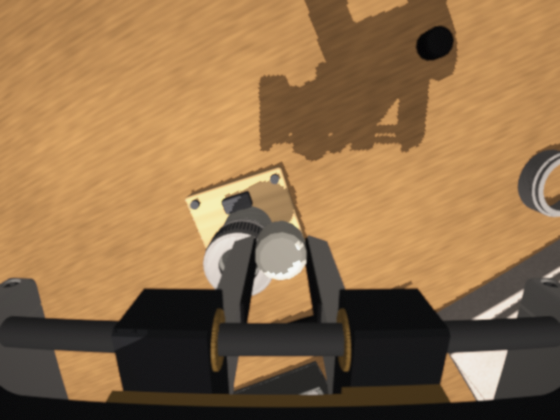

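```bash
python3 -m inch '[{"grip":0.1,"dx":-0.9,"dy":-0.8,"dz":0,"rx":0.07,"ry":0.04,"rz":0},{"grip":0.1,"dx":-0.7,"dy":-0.6,"dz":0.1,"rx":0,"ry":0,"rz":0},{"grip":0.1,"dx":-0.1,"dy":0,"dz":0.1,"rx":0,"ry":0,"rz":0},{"grip":0.1,"dx":0,"dy":0,"dz":0,"rx":0,"ry":0,"rz":0}]'
python3 - <<'E'
from h import *
print(robot.get_obs()["ee_rot"]);rows([.5686,-.0418,.175])
w=cams.snapshot("wrist");save(w,"w15",(180,150,380,300),4); print(proj(w,[.5686,-.0418,.107]))
E
```

```text
time: 17.8
tool_pos: [0.5679, -0.0375, 0.1797]
ee_rot: [3.139, -0.004, 2.706]
wrist_force: [-0.9, -0.0, 0.5]
width: 0.0288
[ 3.13867956 -0.00424942  2.70617007]
at [ 0.5679 -0.0375  0.1797] total units dx dy dz [-0.1  -0.15  0.19]
[276.38456633 223.45506601]
```

View pics/w15.png

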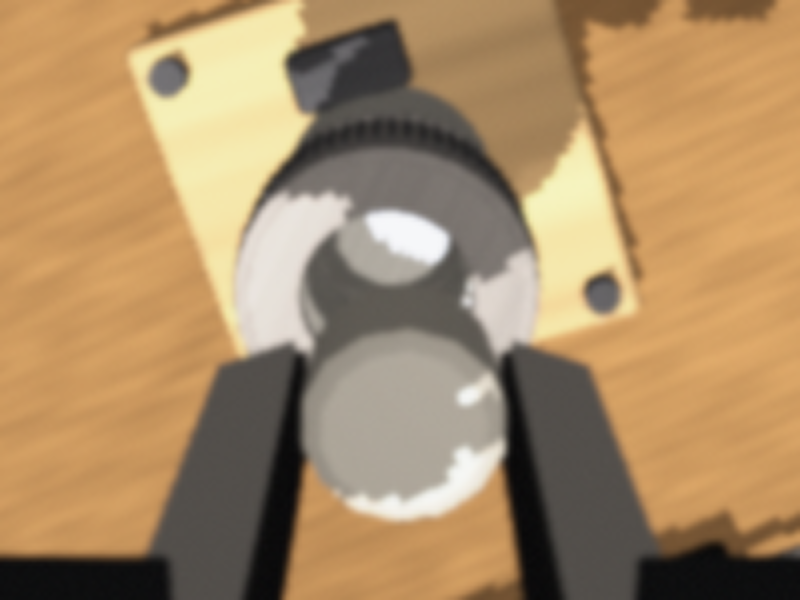

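```bash
python3 - <<'E'
from h import *
w=cams.snapshot("wrist");o=robot.get_obs()
p=onz(w,(280.9,256.),o["tool_pos"][2]-.0026);off=p-o["tool_pos"];print(off)
l=onz(w,(276.5,223.6),.107);print(l)
rows([l[0]-off[0],l[1]-off[1],.145])
E
```

```text
[-0.00220351  0.00055905 -0.0026    ]
[ 0.56880063 -0.04177277  0.107     ]
at [ 0.5679 -0.0374  0.1801] total units dx dy dz [-0.2  -0.13  1.4 ]
```

```bash
python3 -m inch '[{"grip":0.1,"dx":-0.2,"dy":-0.13,"dz":0.3,"rx":0.03,"ry":-0.04,"rz":0},{"grip":0.1,"dx":0,"dy":0,"dz":0.8,"rx":0,"ry":0,"rz":0},{"grip":0.1,"dx":0,"dy":0,"dz":0.2,"rx":0,"ry":0,"rz":0},{"grip":0.1,"dx":0,"dy":0,"dz":0,"rx":0,"ry":0,"rz":0}]'
python3 - <<'E'
from h import *
print(robot.get_obs()["ee_rot"]);rows([.5688+.0022,-.0418-.0006,.125])
w=cams.snapshot("wrist");save(w,"w16",(180,150,380,300),4);print(proj(w,[.5688,-.0418,.107]))
s=cams.snapshot("scene");save(s,"s16",(220,150,320,250),6)
E
```

```text
time: 18.4
tool_pos: [0.5713, -0.0414, 0.1469]
ee_rot: [3.141, 0.002, 2.709]
wrist_force: [-0.1, -0.2, 0.9]
width: 0.0292
[3.14109992e+00 1.70641850e-03 2.70880410e+00]
at [ 0.5713 -0.0414  0.1469] total units dx dy dz [-0.   -0.04  0.88]
[279.40031908 232.34733655]
```

View pics/w16.png

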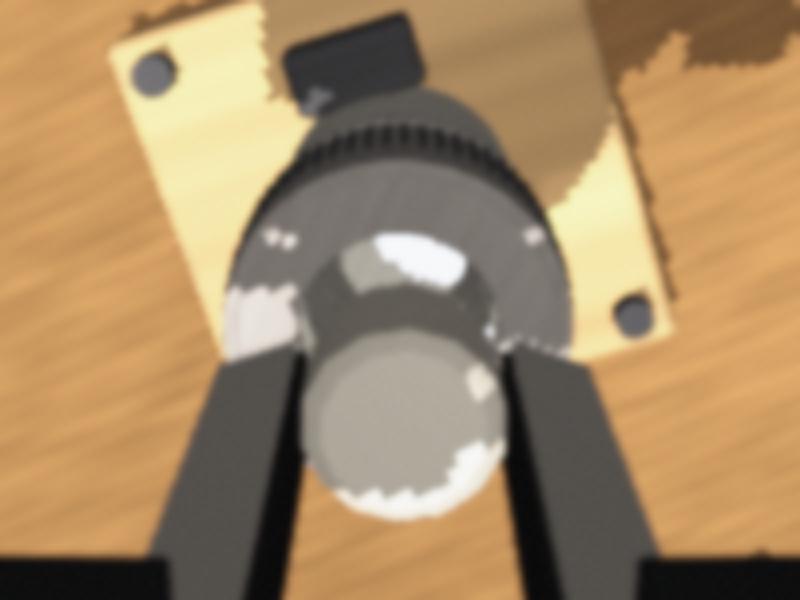

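View pics/s16.png

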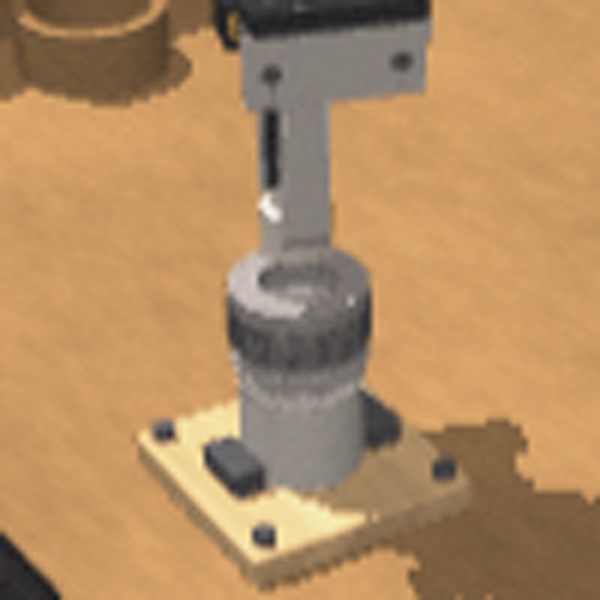

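```bash
python3 -m inch '[{"grip":0.1,"dx":0,"dy":-0.04,"dz":0.3,"rx":0,"ry":0,"rz":0},{"grip":0.1,"dx":0,"dy":0,"dz":0.25,"rx":0,"ry":0,"rz":0},{"grip":0.1,"dx":0,"dy":0,"dz":0,"rx":0,"ry":0,"rz":0}]'
python3 - <<'E'
from h import *
print(robot.get_obs()["ee_rot"]);rows([.5688+.0022,-.0418-.0006,.123])
w=cams.snapshot("wrist");save(w,"w17",(180,150,380,300),4);print(proj(w,[.5688,-.0418,.107]))
E
```

```text
time: 18.88
tool_pos: [0.5718, -0.0427, 0.134]
ee_rot: [3.14, 0.005, 2.709]
wrist_force: [-0.1, 0.1, 0.4]
width: 0.0287
[3.14035328 0.00466775 2.708715  ]
at [ 0.5718 -0.0427  0.134 ] total units dx dy dz [ 0.03 -0.    0.44]
[280.73187811 238.12128265]
```

View pics/w17.png

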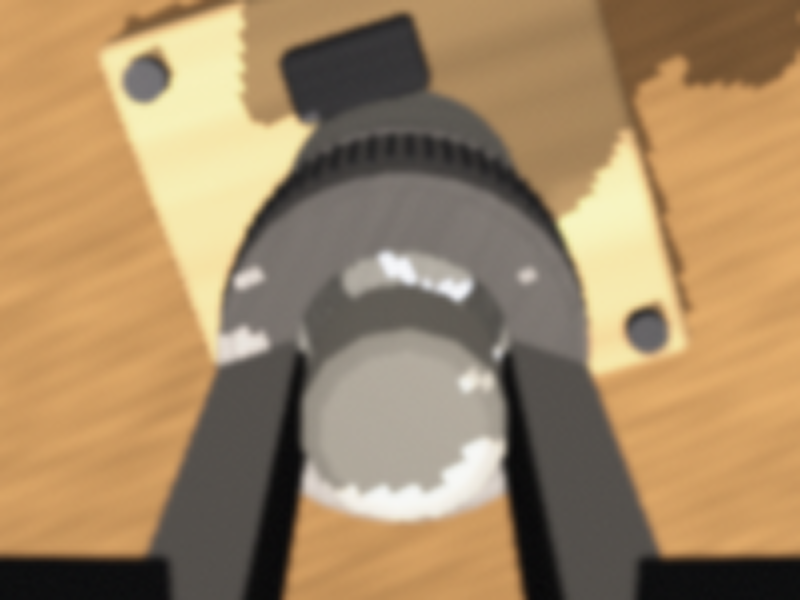

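```bash
python3 -m inch '[{"grip":0.1,"dx":0.02,"dy":0,"dz":0.2,"rx":0,"ry":0.05,"rz":0},{"grip":0.1,"dx":0,"dy":0,"dz":0.15,"rx":0,"ry":0,"rz":0},{"grip":0.1,"dx":0,"dy":0,"dz":0,"rx":0,"ry":0,"rz":0}]'
python3 - <<'E'
from h import *
print(robot.get_obs()["ee_rot"]);rows([.5688+.0022,-.0418-.0006,.123])
w=cams.snapshot("wrist");save(w,"w18",(180,150,380,300),4);print(proj(w,[.5688,-.0418,.107]))
E
```

```text
time: 19.3
tool_pos: [0.5717, -0.0425, 0.1252]
ee_rot: [3.14, 0.001, 2.709]
wrist_force: [0.0, -0.4, 0.2]
width: 0.0291
[3.14013899e+00 9.15866531e-04 2.70870230e+00]
at [ 0.5717 -0.0425  0.1252] total units dx dy dz [ 0.03 -0.01  0.09]
[280.60268393 243.92960871]
```

View pics/w18.png

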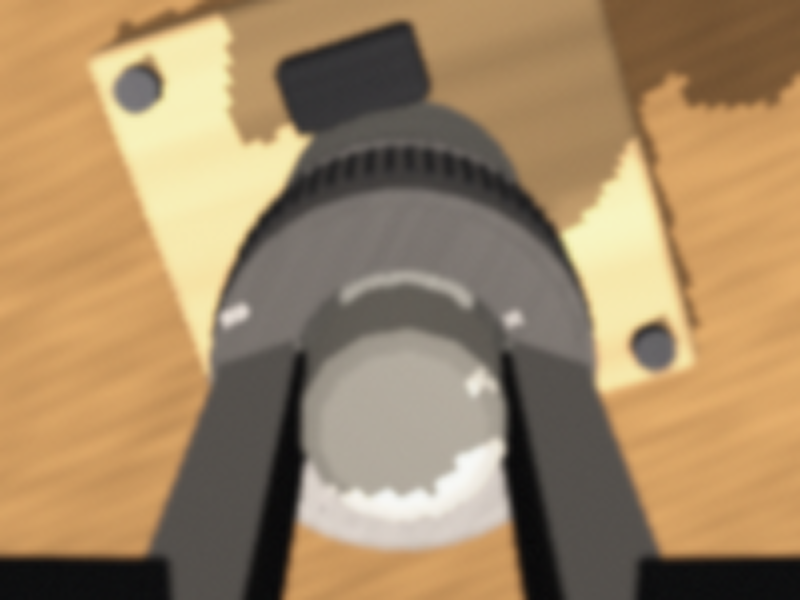

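```bash
python3 -m inch '[{"grip":0.1,"dx":0.02,"dy":0,"dz":0.06,"rx":0,"ry":0,"rz":0},{"grip":0.6,"dx":0,"dy":0,"dz":0,"rx":0,"ry":0,"rz":0},{"grip":0.9,"dx":0,"dy":0,"dz":0,"rx":0,"ry":0,"rz":0},{"grip":0.9,"dx":0,"dy":0,"dz":0,"rx":0,"ry":0,"rz":0},{"grip":0.9,"dx":0,"dy":0,"dz":-0.8,"rx":0,"ry":0,"rz":0},{"grip":0.9,"dx":0,"dy":0,"dz":-0.8,"rx":0,"ry":0,"rz":0},{"grip":0.9,"dx":0,"dy":0,"dz":0,"rx":0,"ry":0,"rz":0}]'
python3 - <<'E'
from h import *
print(robot.get_obs()["ee_rot"]);rows([.5688,-.0418,.123])
w=cams.snapshot("wrist");save(w,"w19",(180,150,380,300),4);print(proj(w,[.5688,-.0418,.107]))
s=cams.snapshot("scene");save(s,"s19",(220,150,320,250),6)
E
```

```text
time: 20.23
tool_pos: [0.5714, -0.0423, 0.1652]
ee_rot: [3.14, 0.002, 2.709]
wrist_force: [0.8, -0.1, -0.4]
width: 0.0835
[3.13981220e+00 2.05516300e-03 2.70873734e+00]
at [ 0.5714 -0.0423  0.1652] total units dx dy dz [ 0.11 -0.03  1.69]
[280.44442239 222.84065303]
```

View pics/w19.png

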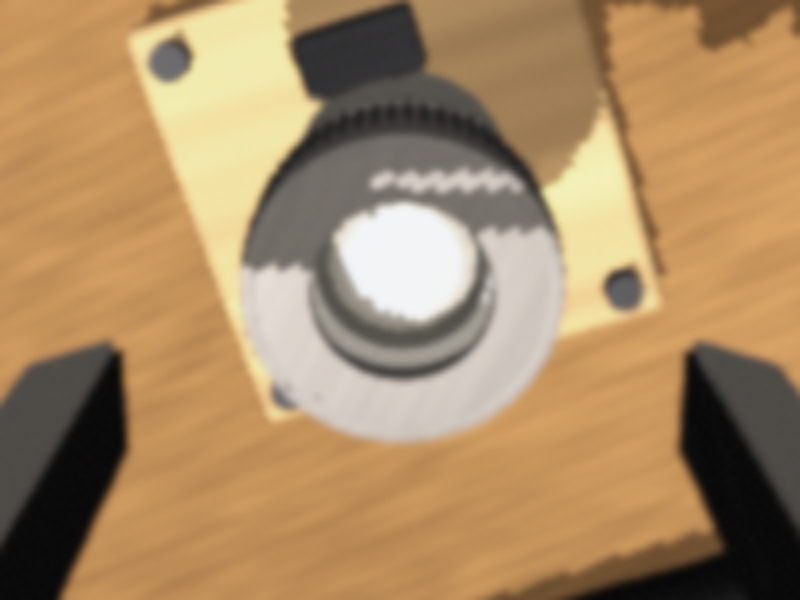

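View pics/s19.png

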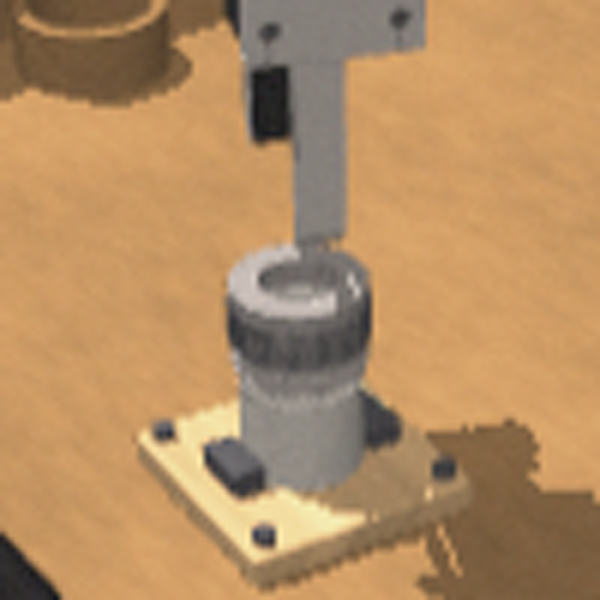

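```bash
python3 -m inch '[{"grip":0.9,"dx":0.07,"dy":-0.02,"dz":0.8,"rx":0.02,"ry":0.03,"rz":0},{"grip":0.9,"dx":0,"dy":0,"dz":0.9,"rx":0,"ry":0,"rz":0},{"grip":0.9,"dx":0,"dy":0,"dz":0.9,"rx":0,"ry":0,"rz":0},{"grip":0.9,"dx":0,"dy":0,"dz":0.2,"rx":0,"ry":0,"rz":0},{"grip":0.9,"dx":0,"dy":0,"dz":0,"rx":0,"ry":0,"rz":0}]'
python3 - <<'E'
from h import *
print(robot.get_obs()["ee_rot"]);rows([.5698,-.0421,.090])
w=cams.snapshot("wrist");save(w,"w20",(140,130,420,320),2.8);print(proj(w,[.5688,-.0418,.107]),proj(w,[.5688,-.0418,.087]))
E
```

```text
time: 20.95
tool_pos: [0.5632, -0.0409, 0.0814]
ee_rot: [-3.137, -0.017, 2.709]
wrist_force: [-0.2, -0.3, -0.1]
width: 0.0849
[-3.13702477 -0.01704247  2.70870695]
at [ 0.5632 -0.0409  0.0814] total units dx dy dz [-0.25  0.07 -0.35]
[284.77169059 294.08739311] [284.48896892 275.0541334 ]
```

View pics/w20.png

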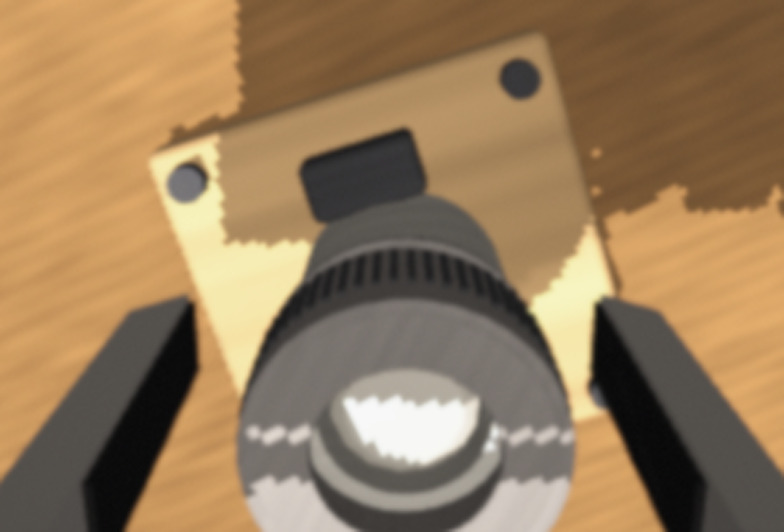

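```bash
python3 -m inch '[{"grip":0.9,"dx":-0.25,"dy":0.07,"dz":-0.35,"rx":-0.05,"ry":-0.2,"rz":0},{"grip":0.9,"dx":0,"dy":0,"dz":0,"rx":0,"ry":0,"rz":0}]'
python3 - <<'E'
from h import *
print(robot.get_obs()["ee_rot"]);rows([.5698,-.0421,.090])
E
```

```text
time: 21.25
tool_pos: [0.5714, -0.0423, 0.0926]
ee_rot: [3.141, 0.005, 2.709]
wrist_force: [-0.3, 0.0, 0.8]
width: 0.0842
[3.1405206  0.00516788 2.70873922]
at [ 0.5714 -0.0423  0.0926] total units dx dy dz [ 0.06 -0.02  0.1 ]
```

```bash
python3 -m inch '[{"grip":0.9,"dx":0.06,"dy":-0.02,"dz":0.06,"rx":0,"ry":0.05,"rz":0},{"grip":0.9,"dx":0,"dy":0,"dz":0,"rx":0,"ry":0,"rz":0},{"grip":0.5,"dx":0,"dy":0,"dz":0,"rx":0,"ry":0,"rz":0},{"grip":0.5,"dx":0,"dy":0,"dz":0,"rx":0,"ry":0,"rz":0},{"grip":0.5,"dx":0,"dy":0,"dz":0,"rx":0,"ry":0,"rz":0},{"grip":0.5,"dx":0,"dy":0,"dz":0,"rx":0,"ry":0,"rz":0}]'
python3 - <<'E'
from h import *
print(robot.get_obs()["ee_rot"],robot.get_obs()["joint_positions"]);rows([.5698,-.0421,.090])
E
```

```text
time: 22.0
tool_pos: [0.5704, -0.0423, 0.0924]
ee_rot: [3.14, 0.003, 2.709]
wrist_force: [0.6, -0.2, 1.0]
width: 0.06
[3.14010647e+00 2.82365076e-03 2.70875774e+00] [-1.73524937e-01  1.91480752e-01  1.50875846e+00  7.18782789e-04
  1.43824315e+00 -1.31158233e+00]
at [ 0.5704 -0.0423  0.0924] total units dx dy dz [ 0.02 -0.    0.1 ]
```

```bash
python3 -m inch '[{"grip":0.5,"dx":0,"dy":0,"dz":0,"rx":0,"ry":0,"rz":1},{"grip":0.5,"dx":0,"dy":0,"dz":0,"rx":0,"ry":0,"rz":1},{"grip":0.5,"dx":0,"dy":0,"dz":0,"rx":0,"ry":0,"rz":0}]'
python3 - <<'E'
from h import *
o=robot.get_obs();print(o["wrist_torque"],o["wrist_force"]);rows([.5704,-.0423,.090])
w=cams.snapshot("wrist");save(w,"w21",(140,130,420,320),2.8)
E
```

```text
time: 22.38
tool_pos: [0.5704, -0.0422, 0.0924]
ee_rot: [3.14, 0.002, 2.53]
wrist_force: [-0.1, -1.0, 0.5]
width: 0.0603
[ 0.00762103  0.01463313 -0.01072839] [-0.0868607  -1.02048743  0.50164449]
at [ 0.5704 -0.0422  0.0924] total units dx dy dz [ 0.  -0.   0.1]
```

View pics/w21.png

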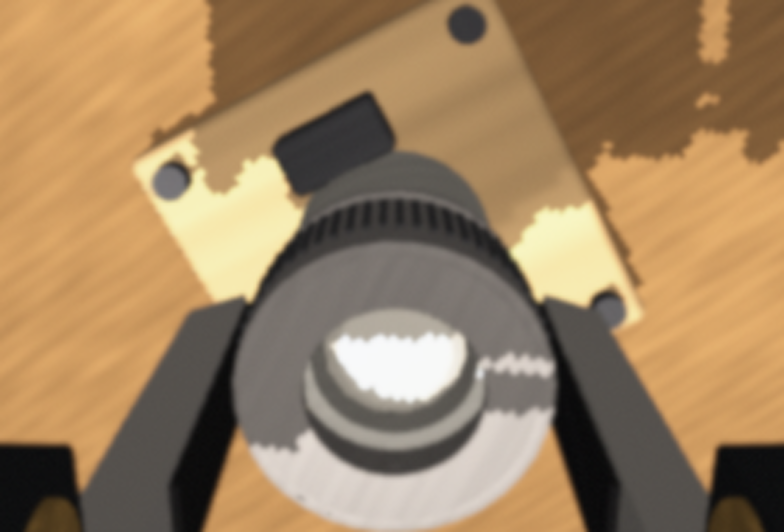

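```bash
python3 -m inch '[{"grip":0.5,"dx":0,"dy":0,"dz":0.04,"rx":0,"ry":0,"rz":0.8},{"grip":0.5,"dx":0,"dy":0,"dz":0.04,"rx":0,"ry":0,"rz":0.8}]'
python3 - <<'E'
from h import *
o=robot.get_obs();print(o["wrist_torque"],o["wrist_force"])
E
```

```text
time: 22.68
tool_pos: [0.5713, -0.0427, 0.0922]
ee_rot: [3.138, 0.005, 2.39]
wrist_force: [-0.7, -0.8, 3.2]
width: 0.0602
[-0.18593341  0.14358426  0.09588559] [-0.68062532 -0.75194402  3.22544433]
```

```bash
python3 -m inch '[{"grip":0.5,"dx":0,"dy":0,"dz":0.05,"rx":0.03,"ry":0.04,"rz":0.7},{"grip":0.5,"dx":0,"dy":0,"dz":0.05,"rx":0,"ry":0,"rz":0.7}]'; python3 -m inch '[{"grip":0.5,"dx":0,"dy":0,"dz":0.05,"rx":0,"ry":0,"rz":0.7},{"grip":0.5,"dx":0,"dy":0,"dz":0.05,"rx":0,"ry":0,"rz":0.7}]'
```

```text
time: 22.92
tool_pos: [0.5713, -0.0433, 0.0922]
ee_rot: [3.141, 0.003, 2.267]
wrist_force: [-1.8, -1.0, 4.7]
width: 0.06
time: 23.18
tool_pos: [0.5713, -0.0434, 0.0922]
ee_rot: [3.141, 0.003, 2.145]
wrist_force: [-1.8, 1.1, 4.0]
width: 0.0598
```

```bash
python3 -m inch '[{"grip":0.5,"dx":0,"dy":0,"dz":0.06,"rx":0,"ry":0,"rz":0.7},{"grip":0.5,"dx":0,"dy":0,"dz":0.06,"rx":0,"ry":0,"rz":0.7}]'; python3 -m inch '[{"grip":0.5,"dx":0,"dy":0,"dz":0.06,"rx":0,"ry":0,"rz":0.7},{"grip":0.5,"dx":0,"dy":0,"dz":0.06,"rx":0,"ry":0,"rz":0.7}]'
python3 - <<'E'
from h import *
s=cams.snapshot("scene");save(s,"s22",(220,150,320,250),6)
w=cams.snapshot("wrist");save(w,"w22",(140,130,420,320),2.8)
E
```

```text
time: 23.42
tool_pos: [0.5711, -0.0434, 0.0922]
ee_rot: [3.14, 0.004, 2.022]
wrist_force: [-4.2, 0.5, 6.7]
width: 0.0599
time: 23.68
tool_pos: [0.5708, -0.0435, 0.0922]
ee_rot: [3.139, 0.005, 1.9]
wrist_force: [-2.7, 0.4, 5.9]
width: 0.0598
```

View pics/w22.png

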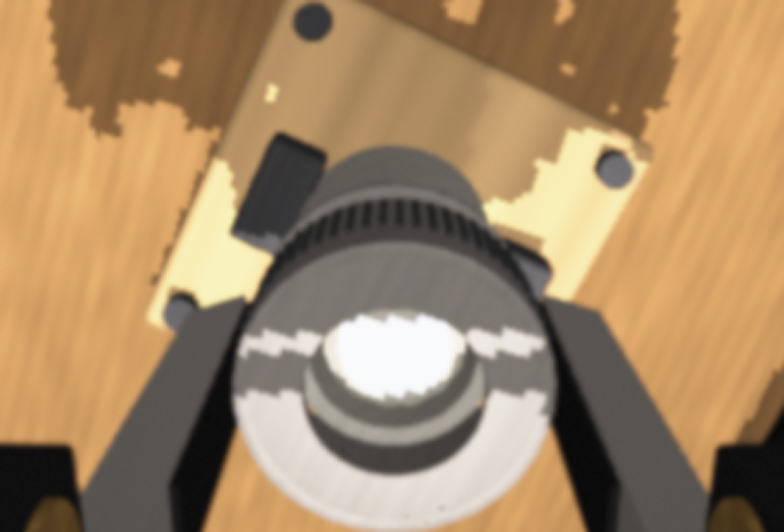

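```bash
python3 -m inch '[{"grip":0.5,"dx":0,"dy":0,"dz":0.06,"rx":0.02,"ry":0.04,"rz":0.7},{"grip":0.5,"dx":0,"dy":0,"dz":0.06,"rx":0,"ry":0,"rz":0.7}]'; python3 -m inch '[{"grip":0.5,"dx":0,"dy":0,"dz":0.06,"rx":0,"ry":0,"rz":0.7},{"grip":0.5,"dx":0,"dy":0,"dz":0.06,"rx":0,"ry":0,"rz":0.7}]'
python3 -c "
from bench import robot
o=robot.get_obs();print(o['wrist_torque'],o['joint_positions'][5])"
```

```text
time: 24.02
tool_pos: [0.571, -0.0434, 0.0921]
ee_rot: [3.139, 0.002, 1.779]
wrist_force: [-1.7, -0.1, 4.9]
width: 0.06
time: 24.28
tool_pos: [0.5709, -0.0434, 0.0911]
ee_rot: [3.139, 0.002, 1.656]
wrist_force: [-1.1, 1.4, 1.5]
width: 0.06
[0.00982309 0.25642001 0.02388206] -0.25953609322907095
```

```bash
python3 -m inch '[{"grip":0.5,"dx":0,"dy":0,"dz":0.08,"rx":0,"ry":0,"rz":0},{"grip":0.5,"dx":0,"dy":0,"dz":0.08,"rx":0,"ry":0,"rz":0}]';python3 -c "
from bench import robot
o=robot.get_obs();print(o['wrist_torque'])"
```

```text
time: 24.52
tool_pos: [0.5704, -0.0425, 0.0875]
ee_rot: [3.14, -0.0, 1.659]
wrist_force: [-1.6, -0.4, 1.5]
width: 0.06
[-0.01252022  0.41312757 -0.03598892]
```

```bash
python3 -m inch '[{"grip":0.5,"dx":0,"dy":0,"dz":0.1,"rx":0,"ry":0,"rz":0.3},{"grip":0.5,"dx":0,"dy":0,"dz":0.1,"rx":0,"ry":0,"rz":0}]';python3 -m inch '[{"grip":0.5,"dx":0,"dy":0,"dz":0.1,"rx":0,"ry":0,"rz":0},{"grip":0.5,"dx":0,"dy":0,"dz":0.1,"rx":0,"ry":0,"rz":0}]';python3 -c "
from bench import robot
o=robot.get_obs();print(o['wrist_torque'])"
```

```text
time: 24.78
tool_pos: [0.5705, -0.0426, 0.0822]
ee_rot: [3.139, 0.0, 1.633]
wrist_force: [-2.6, 0.7, 5.2]
width: 0.06
time: 25.02
tool_pos: [0.5706, -0.0426, 0.0805]
ee_rot: [3.139, 0.0, 1.633]
wrist_force: [-7.7, 3.3, 17.2]
width: 0.0598
[ 0.23986702  1.56612294 -0.11034082]
```

```bash
python3 -m inch '[{"grip":0.5,"dx":0,"dy":0,"dz":0.1,"rx":0,"ry":0,"rz":0},{"grip":0.5,"dx":0,"dy":0,"dz":0.1,"rx":0,"ry":0,"rz":0}]'
python3 - <<'E'
from h import *
for i in range(3):
    s=cams.snapshot("scene");o=robot.get_obs();print(o["time"],o["tool_pos"],o["wrist_force"],o["width"])
save(s,"s23",(220,150,320,250),6)
w=cams.snapshot("wrist");save(w,"w23",(140,130,420,320),2.8)
M=R.from_euler('xyz',o["ee_rot"]).as_matrix()
for z in(.107,.095): print(z,proj(w,[.5688,-.0418,z]),proj(s,[.5688,-.0418,z]))
print(o["ee_rot"])
E
```

```text
time: 25.28
tool_pos: [0.5706, -0.0426, 0.0805]
ee_rot: [3.138, 0.001, 1.634]
wrist_force: [-5.4, 2.0, 12.4]
width: 0.0601
25.325 [ 0.57053886 -0.0426302   0.08048422] [-5.72121602  2.34823224 12.40845078] 0.06044109582537023
25.375 [ 0.57055097 -0.04262263  0.08049021] [-4.64101601  1.70275506 12.02704823] 0.06004263500022922
25.425 [ 0.57054239 -0.04261343  0.08050662] [-6.04522568  1.648773   12.35368847] 0.06027644926930077
0.107 [278.70445753 282.45586398] [269.24874311 195.79963226]
0.095 [278.71183929 270.73039919] [269.34009112 199.84331831]
[3.13760482e+00 9.73686431e-04 1.63353136e+00]
```

View pics/s23.png

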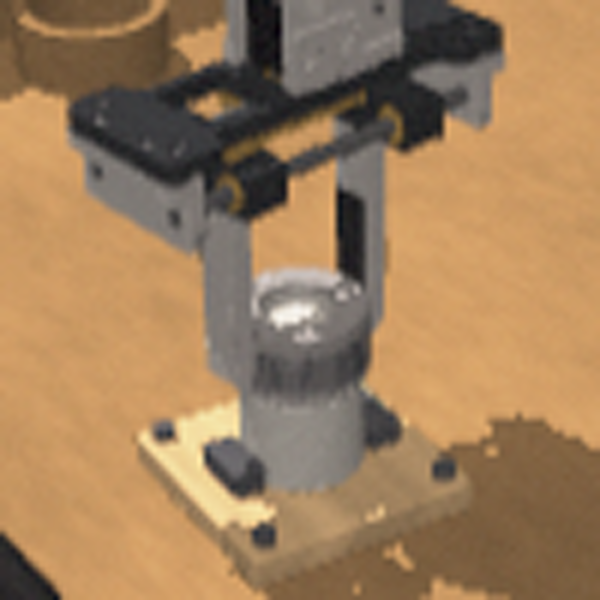

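View pics/w23.png

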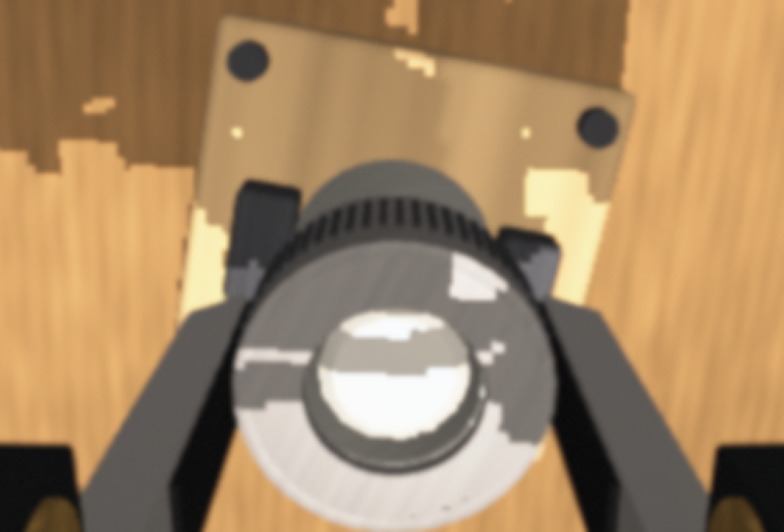

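```bash
python3 -m inch '[{"grip":0.5,"dx":0,"dy":0,"dz":0.14,"rx":0.03,"ry":0,"rz":0},{"grip":0.5,"dx":0,"dy":0,"dz":0.14,"rx":0,"ry":0,"rz":0}]'
python3 - <<'E'
from h import *
t=cams.snapshot("top");o=robot.get_obs();print(o["time"],o["tool_pos"],o["wrist_force"],o["width"],o["ee_rot"])
save(t,"t24")
E
```

```text
time: 25.72
tool_pos: [0.5706, -0.0426, 0.0805]
ee_rot: [3.138, 0.002, 1.634]
wrist_force: [-7.9, 1.2, 16.9]
width: 0.0598
25.775 [ 0.57056302 -0.04263944  0.08043495] [-6.84938606  1.43893633 16.99723435] 0.05961650896520993 [3.13838234e+00 1.70928462e-03 1.63378056e+00]
```

View pics/t24.png

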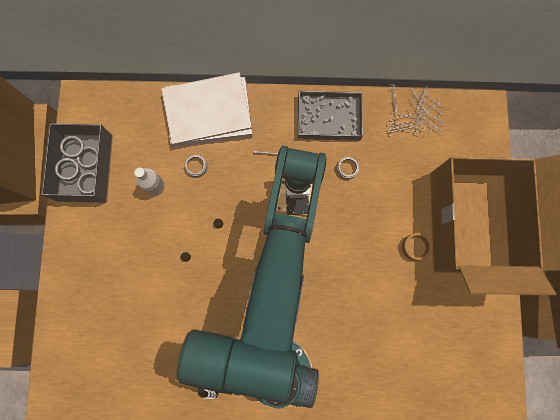

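The top view shows the bezels at (195,166) and (347,168), the bottle at (148,180), the tape at (416,246) and the black pucks all unmoved. The collar is on its stop, held with a 17 N push, so I'm handing in.

```bash
python3 -c "
from bench import robot
print(robot.close_job()); o=robot.get_obs(); print(o['tool_pos'],o['wrist_force'],o['width'])"
```

```text
the job is handed in; nothing more can be done
None
the job is handed in; nothing more can be done
```

The spotlight is assembled and was handed in at about 25.8 s, with the gripper still holding the collar pushed home. The hand-in gives no verdict.

- **Loading:** I dropped the heat sink and then the white diffuser through the collar's opening, both upright. The wrist pictures showed each one seated in the bore.
- **Collar:** I turned it clockwise under a light push. It began to sink at about 1.05 rad and was left at about 1.08 rad. It went down 11.8 mm in total, where 12 mm is expected. The height did not change between a 12 N and a 17 N push, so it was on its stop.
- **Last checks:** The push was 17 N and the finger opening about 60 mm. A sideways force of about 7 N was also showing at the wrist. In the last top view the bezels, tape, bottle and black pucks were where they started. The arm hid most of the screwdriver, but its visible tip had not moved.
- **Disagreements:** The camera and arm positions differed by up to about 2 mm, so I lined up the drops from the wrist pictures. After the hand-in the robot gave no more readings, so the final second was not checked.

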